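Feel for the hidden release notch and pop the cover of a laser power unit

ROBOT

A 6-joint arm with a two-finger parallel gripper is mounted at the origin on the work surface. World frame = base frame: x ahead of the robot, y to its left, z up, the work surface at z = 0. Lengths are in m, angles in rad, forces in N, time in s.
With the tool pointing down it reaches from about 0.325 to 0.925 m from the base axis. Payload 3.1 kg.
Tool frame: the origin (TCP) lies midway between the tips of the shut fingers; the grasp point (between the pads) lies 19 mm behind it; z points along the fingers, y is the direction in which the jaws open and shut (so a half turn about z gives the same grasp; the last joint's range is limited). The gripper opens to 85 mm and grips with 20 to 120 N. Pads are 22 mm wide; open, the fingers measure 114 mm over their backs; the gripper's body (76 mm by 85 mm) begins 54 mm behind the grasp point. The pads swing forward as they close: fully open they stand 13 mm farther back than shut.
Start: joints at [-1.232, 0.217, 1.613, -0, 1.311, -0.112], TCP at [0.272, -0.563, 0.231] pointing down, gripper open.
Joint ranges: [-2.75, 2.75], [-0.78, 2.1], [0.31, 2.55], [-1.13, 4.27], [0.13, 2.63], [-2.58, 2.58]. Speed limits (rad/s): [2.79, 2.79, 3.14, 3.14, 3.14, 3.14].

INTERFACE

Orientations are given as a unit quaternion [x, y, z, w].
In Python, from workcell import r, eyes gives the robot as it stands. The module is installed in compiled form; this text tells all that it offers.
- The arm moves only by the tool play_rows, never from a script. Its argument "moves" is a list of rows, each an object with "fingers": the opening, from -1 (shut) to 1 (fully open), so that 0 is half open; "xyz": the shift along the world's x, y, z in cm, a list of three; "turn": the turn about the world's z in degrees. In form: [{"fingers": fingers, "xyz": [dx, dy, dz], "turn": turn}, ...]. A call has 1 to 10 rows; each row shifts and turns the commanded pose from where the row before left it; what a row does not reach is not made up. A row lasts 1/12 s, in which the tool goes at most 41.7 mm and 7.16 degrees, less where a joint would pass 70% of its speed; a pose out of reach is approached as far as the arm can. A call is refused whole if a number of a shift passes 4.17 or a number of a turn 7.16, either way. A call with a gripper value outside its range is refused whole. The fingers move at their own pace and stop on an object; "squeeze" is the grip in N (left out, the last holds). Time passes only in rows, so rows that do not move let the fingers close. It gives the time, the measured TCP pose, the force and the opening at its end, in the units of the state.
- r.observe(): the state, without advancing time (a new reading comes with each control period).
- eyes.read_camera(name): name is "side" or "top" or "wrist"; returns a dict with "img" (400x640x3 uint8, red, green, blue), "intrinsics" (3x3 intrinsics, pixels), "world_to_cam" (4x4, takes a point from world to camera coordinates). Camera axes: x right, y up, looking along -z (the intrinsics and any distortion apply to the point x, -y, -z); pixel columns grow to the right and rows downward; lengths in m; the calibration is good to about 2 mm. A picture is of the moment at which its call begins. There is no depth.
- r.close_job(): hands the job in, once; it reports no verdict.
The state is a dict: "time": time; "joints": joint angles; "joint_vel": joint speeds; "joint_efforts": joint torques, N m; "ee_pos": TCP position; "tool_rot": TCP orientation; "ft_force": force on the tool from outside, world axes, zero at the start; "wrist_torque": the same for the moment, N m; "opening": finger opening in m.
Only numpy, scipy, OpenCV 4.12 (cv2) and the standard library are available. Lean on these libraries where they do the work, as an engineer would, in place of code of your own. Each camera call takes 0.05 s, during which the arm holds its last target.

TASK

The cover of the black laser power unit is opened by a release tab at the bottom of an unmarked notch somewhere in the rail along the unit's near top edge. Starting on the rail right next to its orange end block, sweep a closed fingertip along the top of the rail, keeping it in touch, until you find the notch, then press the tab inside it fully down so that the cover pops up by itself, and draw the finger away clear. Do not pry or push the cover, and leave the screwdriver, lens mount, jar and collar where they stand: nothing is to be picked up.

Things in the scene. Friction and masses are not known exactly. Their poses are not given: they have to be found in the camera images.
- unit: Laser power unit, bolted down: dark metal box 184 mm deep (x), 312 mm wide (y), top face at 80 mm, on a 200 x 350 x 6 mm base plate. Origin: on the bench under its centre; front faces -x, y points left, z up. The front edge of its top carries a rigid raised rail along y, 16 mm wide, 22 mm high, centre line at x = -80 mm: from left an orange end block, black rail, grey end block, all level.
- rail_start (a point): Left end of the rail, on its top centre line, 102 mm above the bench, 6 mm right of the edge of the orange end block (17 mm long). Axes as the unit's. Start the sweep within 40 mm right of this point.
- rail_finish (a point): Right end of the black rail, on its top centre line, where it meets the grey end block (81 mm long): 220 mm from rail_start in the unit's -y direction. Between the two lies the black notch, 42 mm long, 8 mm deep, open to front and back; its centre is anywhere from 100 to 185 mm from rail_start and is not reported.
- release (a joint): Travel in m of the black release tab that forms the notch's floor (40 mm long, as wide as the rail): 0 up (8 mm below the rail top), 0.008 fully down (16 mm below it). Moves straight down against about 4 to 6 N when pushed slowly (2 N more per 10 mm/s), stays where it is pushed (no return spring), and drives the cover.
- cover: Grey cover plate 128 x 270 x 3 mm on top of the unit, lying flat at 80 mm above the bench. Origin: middle of its hinge, which is its near edge, 40 mm behind the rail's centre line. As the tab goes down its far edge rises, up to 0.12 rad (15 mm).
- driver: Screwdriver with green handle, 160 mm long, lying loose on the bench in front of the unit. Leave alone.
- lens: Lens mount: black 42 mm ring on a steel post and 48 mm round foot, 89 mm tall, loose, left of the unit. Origin under its foot. Leave alone.
- jar: Amber jar with white cap, 44 mm diameter, 50 mm tall, loose, right of the unit. Leave alone.
- collar: Aluminium ring 40 mm across, 14 mm tall, loose on the bench in front of the unit. Leave alone.

How it is judged:
On the way, in this order (a step that is already met when the one before it is completed fails the run):
1. a fingertip touches the top of the rail next to the orange block (up to 40 mm from rail_start, or on the block) (contact force between the fingers and unit above 0.2 N and z of the grasp point in the frame of rail_start above 0.003 m and x of the grasp point in the frame of rail_start between -0.03 and 0.03 m and y of the grasp point in the frame of rail_start between -0.042 and 0.02 m).
2. the fingertip, moved along, touches the rail top 45 to 80 mm from rail_start, with the tab not yet pressed (contact force between the fingers and unit above 0.2 N and z of the grasp point in the frame of rail_start above 0.003 m and x of the grasp point in the frame of rail_start between -0.03 and 0.03 m and y of the grasp point in the frame of rail_start between -0.08 and -0.045 m and value of joint release below 0.001 m).
3. the release tab is pressed fully down by a finger on the rail's line (value of joint release above 0.0065 m and x of the grasp point in the frame of rail_start between -0.04 and 0.04 m), for 0.1 s.
At the end, for the whole second after the job is handed in: The release tab is down by more than 6.5 mm of its 8 mm and stays there, the cover stands open by more than 0.09 rad, and the screwdriver, lens mount, jar and collar are within 15 mm of where they were (value of joint release above 0.0065 m and angle between cover's own z axis and vertical above 0.09 rad and distance of each of driver, lens, jar, collar from where it was at the start of the episode below 0.015 m); the robot touches nothing.
It fails at once if the screwdriver, lens mount, jar or collar is moved by more than 15 mm or picked up (distance of any of driver, lens, jar, collar from where it was at the start of the episode above 0.015 m).
It fails at once if the cover is pushed or pried by the robot (more than 2 N) (contact force between any of the fingers, the arm and cover above 2 N).
It also fails if it takes over 72 s, if anything falls off the work surface, if the arm or the gripper's body presses on something with over 40 N, if the wrist force passes 120 N, or if a joint passes its speed limit or range.

## Working session

There is one attempt and no reset: what is moved stays moved. The work goes in short steps, Python scripts to look and compute and a tool call to move; the robot and the scene stay as the last step left them, time stands still between calls to the robot, and variables do not carry over. Pictures are saved under pics/ and viewed, and the job is handed in when it is done.

Besides the shell and the picture viewer there is one more tool, called after "Request:" in YAML: its name, and indented under it one key for each argument. play_rows: Moves the arm, as the interface text tells. Its arguments: {"type":"object","properties":{"moves":{"type":"array"},"squeeze":{"type":"number"}},"required":["moves"]}

```bash
mkdir -p pics
cat > h.py <<'E'
import numpy as np, cv2
from workcell import r, eyes
def cam(n,f):
    d=eyes.read_camera(n); cv2.imwrite(f'pics/{f}.png',d['img'][:,:,::-1]); np.savez(f'pics/{f}.npz',**d); return d
def ray(d,u,v,z):
    K=np.array(d['intrinsics']);T=np.array(d['world_to_cam']);R=T[:3,:3];t=T[:3,3]
    c=-R.T@t; p=np.linalg.solve(K,[u,v,1.]); w=R.T@np.array([p[0],-p[1],-p[2]])
    return c+w*(z-c[2])/w[2]
E
python3 - <<'E'
from h import *
for n in ['side','top','wrist']: cam(n,n+'0')
print(r.observe())
E
```

```text
{'time': 0.15, 'joints': array([-1.23216942e+00,  2.17602600e-01,  1.61460361e+00, -6.79485256e-06,
        1.31130446e+00, -1.12200694e-01]), 'joint_vel': array([-0.00036699, -0.00318353, -0.00383431,  0.0002215 , -0.00113053,
        0.00136652]), 'joint_efforts': array([-1.35497094e-04, -3.97444904e+01, -3.04416990e+01, -1.17618129e-04,
        5.79394124e-03,  2.14414428e-05]), 'ee_pos': array([ 0.27212244, -0.56193679,  0.23023489]), 'tool_rot': array([ 9.74701059e-01,  2.23510461e-01, -1.11602012e-04, -9.52495096e-04]), 'ft_force': array([ 0.1233422 ,  0.11822894, -0.41731845]), 'wrist_torque': array([-0.02268402,  0.04991731, -0.02162109]), 'opening': 0.08570165347359988}
```

View pics/top0.png

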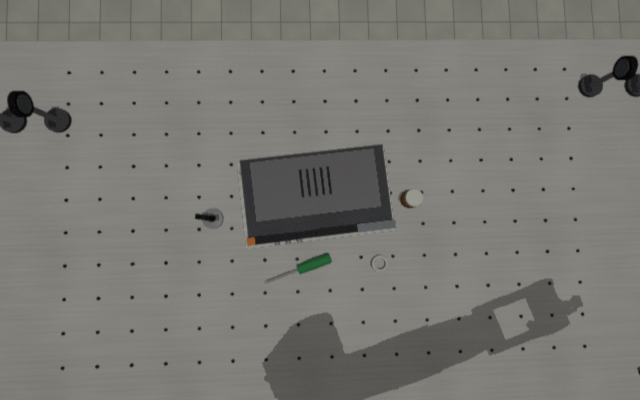

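View pics/side0.png

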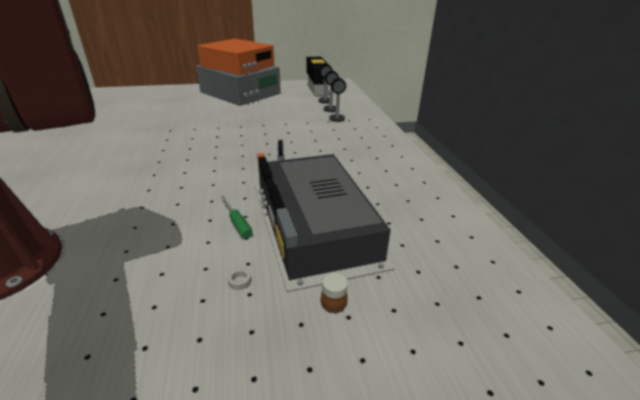

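View pics/wrist0.png

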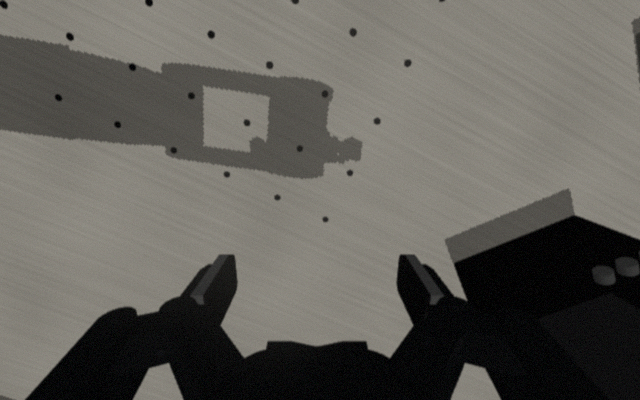

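The top view shows the unit around (318,195), with the orange block at (251,241) and the grey end block at about (376,227). Next I'll zoom in and measure.

Run:
```python
from h import *
d=np.load('pics/top0.npz'); im=d['img']
c=im[130:290,185:435][:,:,::-1]
cv2.imwrite('pics/topz.png',cv2.resize(np.clip(c.astype(int)*2,0,255).astype('uint8'),None,fx=3.2,fy=3.2,interpolation=cv2.INTER_CUBIC))
hsv=cv2.cvtColor(im,cv2.COLOR_RGB2HSV)
m=cv2.inRange(hsv,(3,120,80),(18,255,255)); n,l,s,ce=cv2.connectedComponentsWithStats(m)
print(s,ce)
for i in range(1,n): print(ray(d,*ce[i],0.102))
print(d['intrinsics'],d['world_to_cam'])
d=np.load('pics/side0.npz'); c=d['img'][130:290,230:400][:,:,::-1]
cv2.imwrite('pics/sidez.png',cv2.resize(np.clip(c.astype(int)*2,0,255).astype('uint8'),None,fx=3.5,fy=3.5,interpolation=cv2.INTER_CUBIC))
```

```text
[[     0      0    640    400 255941]
 [   247    237      8      8     59]] [[319.51587671 199.49048414]
 [250.62711864 240.77966102]]
[0.49144803 0.16426105 0.102     ]
[[380.05166915   0.         325.54692441]
 [  0.         380.05166915 202.97203792]
 [  0.           0.           1.        ]] [[-0.02678597 -0.99864201  0.04468383  0.01841922]
 [ 0.99709052 -0.02349975  0.07251385 -0.57138274]
 [-0.07136532  0.04649618  0.99636595 -0.85654354]
 [ 0.          0.          0.          1.        ]]
```

View pics/topz.png

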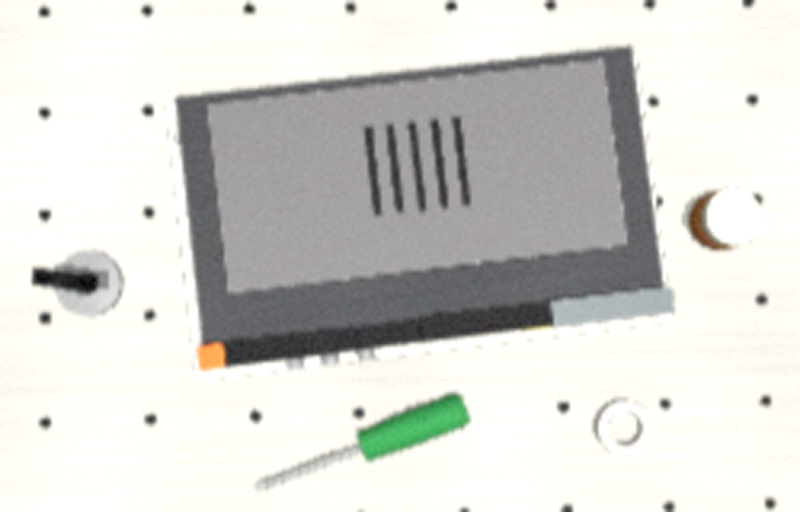

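View pics/sidez.png

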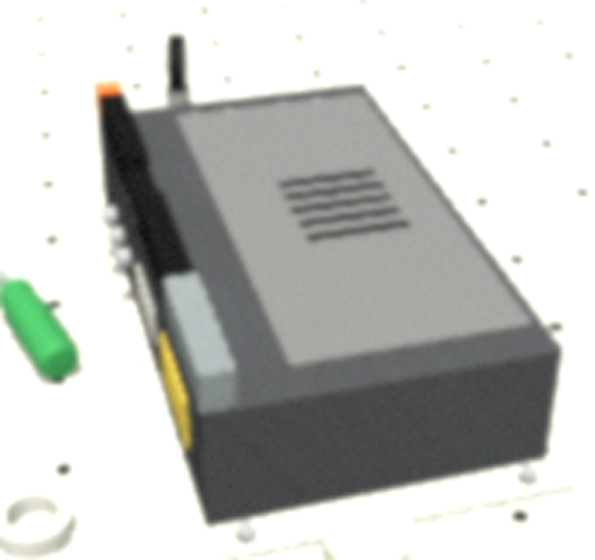

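Run:
```python
from h import *
d=np.load('pics/top0.npz')
P=lambda u,v,z=.102: ray(d,(u+.5)/3.2-.5+185,(v+.5)/3.2-.5+130,z)
for n,u,v in [('orange/black mid',224.5,353.5),('orange left mid',200,357.5),('blk/grey mid',552.5,313.5),('grey right mid',673,300)]:
    print(n,P(u,v).round(4))
a=P(224.5,353.5);b=P(552.5,313.5);e=P(673,300);o=P(200,357.5)
print(np.linalg.norm(a-b),np.linalg.norm(b-e),np.linalg.norm(a-o),np.degrees(np.arctan2((o-e)[0],(o-e)[1])))
for n,u,v in [('cov NL',229,293),('cov NR',628,243),('cov FL',208,104),('FR',604,59)]: print(n,P(u,v,.083).round(4))
s=np.load('pics/side0.npz')
Q=lambda u,v,z=.102: ray(s,(u+.5)/3.5-.5+230,(v+.5)/3.5-.5+130,z)
print('side: b/g',Q(178,277).round(4),'orange/black',Q(110,97).round(4),'grey r',Q(222,376).round(4))
print(P(88,285,0),P(720,215,.05),P(619,424,.014))
```

```text
orange/black mid [0.4926 0.1557 0.102 ]
orange left mid [0.4904 0.1714 0.102 ]
blk/grey mid [ 0.5126 -0.0572  0.102 ]
grey right mid [ 0.5194 -0.1369  0.102 ]
0.2138457500117235 0.0800244269884501 0.01581020473749996 -5.360140710916801
cov NL [0.5319 0.1549 0.083 ]
cov NR [ 0.5587 -0.1123  0.083 ]
cov FL [0.6585 0.1671 0.083 ]
FR [ 0.6845 -0.1005  0.083 ]
side: b/g [ 0.5124 -0.0577  0.102 ] orange/black [0.4921 0.15   0.102 ] grey r [ 0.5233 -0.1396  0.102 ]
[0.54267294 0.2676434  0.        ] [ 0.57891436 -0.18468444  0.05      ] [ 0.43209814 -0.11418109  0.014     ]
```

The top and side rays agree on the rail. The orange/black edge is at (0.4926, 0.156) and the black/grey edge at (0.5126, -0.057), with a yaw of about +5.5°. The cover position is consistent with this. The measured black length is 214 mm, so rail_start could be up to 6 mm either side of that edge. I'll touch down about 15 mm right of the edge, which fits both readings. The jaws will lie across the rail, which means a turn of +70°.

Request:
play_rows:
  moves:
    - {"fingers": -1, "xyz": [1.1, 3.5, 0], "turn": 3.5}
    - {"fingers": -1, "xyz": [1.1, 3.5, 0], "turn": 3.5}
    - {"fingers": -1, "xyz": [1.1, 3.5, 0], "turn": 3.5}
    - {"fingers": -1, "xyz": [1.1, 3.5, 0], "turn": 3.5}
    - {"fingers": -1, "xyz": [1.1, 3.5, 0], "turn": 3.5}
    - {"fingers": -1, "xyz": [1.1, 3.5, 0], "turn": 3.5}
    - {"fingers": -1, "xyz": [1.1, 3.5, 0], "turn": 3.5}
    - {"fingers": -1, "xyz": [1.1, 3.5, 0], "turn": 3.5}
    - {"fingers": -1, "xyz": [1.1, 3.5, 0], "turn": 3.5}
    - {"fingers": -1, "xyz": [1.1, 3.5, 0], "turn": 3.5}

```text
time: 0.98
ee_pos: [0.3822, -0.2107, 0.2311]
tool_rot: [0.862, 0.507, 0.0, -0.0]
ft_force: [1.2, -0.6, -0.1]
opening: 0.0001
```

Request:
play_rows:
  moves:
    - {"fingers": -1, "xyz": [1.1, 3.5, 0], "turn": 3.5}
    - {"fingers": -1, "xyz": [1.1, 3.5, 0], "turn": 3.5}
    - {"fingers": -1, "xyz": [1.1, 3.5, 0], "turn": 3.5}
    - {"fingers": -1, "xyz": [1.1, 3.5, 0], "turn": 3.5}
    - {"fingers": -1, "xyz": [1.1, 3.5, 0], "turn": 3.5}
    - {"fingers": -1, "xyz": [1.1, 3.5, 0], "turn": 3.5}
    - {"fingers": -1, "xyz": [1.1, 3.5, 0], "turn": 3.5}
    - {"fingers": -1, "xyz": [1.1, 3.5, 0], "turn": 3.5}
    - {"fingers": -1, "xyz": [1.1, 3.5, 0], "turn": 3.5}
    - {"fingers": -1, "xyz": [1.1, 3.5, 0], "turn": 3.5}

```text
time: 1.82
ee_pos: [0.4922, 0.1394, 0.2311]
tool_rot: [0.669, 0.743, -0.0, -0.0]
ft_force: [0.7, -0.4, -0.0]
opening: -0.0001
```

Request:
play_rows:
  moves:
    - {"fingers": -1, "xyz": [0, 0, -2], "turn": 0}
    - {"fingers": -1, "xyz": [0, 0, -2], "turn": 0}
    - {"fingers": -1, "xyz": [0, 0, -2], "turn": 0}
    - {"fingers": -1, "xyz": [0, 0, -2], "turn": 0}
    - {"fingers": -1, "xyz": [0, 0, -1], "turn": 0}
    - {"fingers": -1, "xyz": [0, 0, 0], "turn": 0}
    - {"fingers": -1, "xyz": [0, 0, 0], "turn": 0}

```text
time: 2.4
ee_pos: [0.4919, 0.1373, 0.1409]
tool_rot: [0.67, 0.742, -0.001, -0.0]
ft_force: [1.2, -1.1, 0.3]
opening: -0.0
```

Run:
```python
from h import *
o=r.observe();print(o)
for n in ['top','wrist','side']: cam(n,n+'1')
```

```text
{'time': 2.4, 'joints': array([1.34717700e-01, 7.40099777e-02, 1.95595492e+00, 1.20178309e-05,
       1.11302200e+00, 3.31502208e-02]), 'joint_vel': array([ 7.06041407e-05, -2.43962367e-02, -3.22204720e-02, -1.03012212e-04,
       -2.34564156e-03,  7.13294486e-04]), 'joint_efforts': array([ 6.33772532e-02, -2.96948469e+01, -2.64938611e+01,  1.81751355e-03,
        4.48127103e-02, -1.86363343e-05]), 'ee_pos': array([0.49191776, 0.13731723, 0.14094156]), 'tool_rot': array([ 6.70302884e-01,  7.42087298e-01, -5.29052390e-04, -4.53994313e-04]), 'ft_force': array([ 1.23318956, -1.06841625,  0.3009958 ]), 'wrist_torque': array([-0.00861343, -0.00485249, -0.02900486]), 'opening': -1.1293897343656712e-05}
```

View pics/wrist1.png

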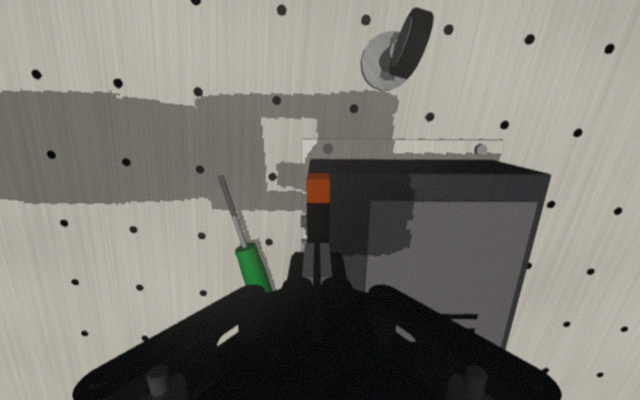

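View pics/side1.png

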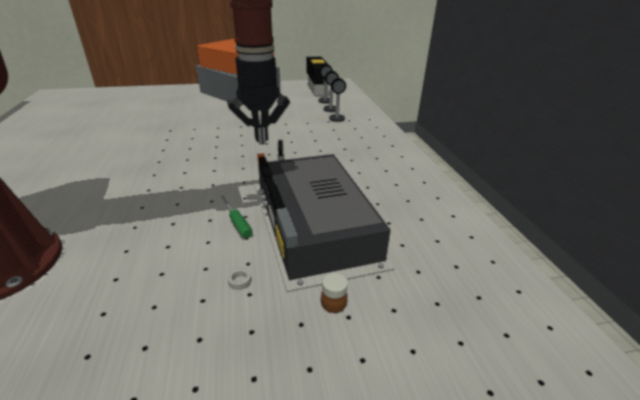

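In the wrist view the rail runs straight up the image at column 318, in line with the fingers, and the orange edge is at about (318,203). I'll check that edge by ray.

Run:
```python
from h import *
d=np.load('pics/wrist1.npz')
for u,v in [(319,203),(318.5,175),(318,240),(306,203),(330,203)]: print(ray(d,u,v,.102).round(4))
```

```text
[0.4916 0.1572 0.102 ]
[0.4892 0.1767 0.102 ]
[0.4939 0.1292 0.102 ]
[0.4827 0.1562 0.102 ]
[0.4992 0.1579 0.102 ]
```

Request:
play_rows:
  moves:
    - {"fingers": -1, "xyz": [0.2, 0, -1.5], "turn": 0}
    - {"fingers": -1, "xyz": [0, 0, -0.8], "turn": 0}
    - {"fingers": -1, "xyz": [0, 0, -0.4], "turn": 0}
    - {"fingers": -1, "xyz": [0, 0, -0.3], "turn": 0}
    - {"fingers": -1, "xyz": [0, 0, -0.2], "turn": 0}
    - {"fingers": -1, "xyz": [0, 0, 0], "turn": 0}

```text
time: 3.05
ee_pos: [0.4942, 0.1374, 0.1091]
tool_rot: [0.67, 0.742, -0.0, -0.0]
ft_force: [-0.1, -0.3, -0.3]
opening: 0.0001
```

The ray agrees. I'll lower gently until it makes contact.

Request:
play_rows:
  moves:
    - {"fingers": -1, "xyz": [0, 0, -0.2], "turn": 0}
    - {"fingers": -1, "xyz": [0, 0, -0.2], "turn": 0}
    - {"fingers": -1, "xyz": [0, 0, -0.1], "turn": 0}
    - {"fingers": -1, "xyz": [0, 0, -0.1], "turn": 0}
    - {"fingers": -1, "xyz": [0, 0, 0], "turn": 0}

```text
time: 3.47
ee_pos: [0.4942, 0.1374, 0.1031]
tool_rot: [0.67, 0.742, -0.0, -0.0]
ft_force: [0.1, -0.3, -0.3]
opening: -0.0
```

Request:
play_rows:
  moves:
    - {"fingers": -1, "xyz": [0, 0, -0.1], "turn": 0}
    - {"fingers": -1, "xyz": [0, 0, -0.05], "turn": 0}
    - {"fingers": -1, "xyz": [0, 0, 0], "turn": 0}
    - {"fingers": -1, "xyz": [0, 0, 0], "turn": 0}

```text
time: 3.8
ee_pos: [0.4945, 0.1375, 0.1021]
tool_rot: [0.67, 0.742, 0.0, 0.0]
ft_force: [-1.1, 0.2, 2.3]
opening: -0.0001
```

In contact with 2.3 N at z = 0.1021. I'll press slightly harder and sweep along the unit's -y direction.

Request:
play_rows:
  moves:
    - {"fingers": -1, "xyz": [0, 0, -0.05], "turn": 0}
    - {"fingers": -1, "xyz": [0.05, -0.5, 0], "turn": 0}
    - {"fingers": -1, "xyz": [0.05, -0.5, 0], "turn": 0}
    - {"fingers": -1, "xyz": [0.05, -0.5, 0], "turn": 0}
    - {"fingers": -1, "xyz": [0.05, -0.5, 0], "turn": 0}

```text
time: 4.22
ee_pos: [0.4972, 0.1177, 0.1021]
tool_rot: [0.67, 0.742, 0.001, 0.0]
ft_force: [-0.0, 5.2, 5.1]
opening: 0.0005
```

Request:
play_rows:
  moves:
    - {"fingers": -1, "xyz": [0.05, -0.5, 0], "turn": 0}
    - {"fingers": -1, "xyz": [0.05, -0.5, 0], "turn": 0}
    - {"fingers": -1, "xyz": [0.05, -0.5, 0], "turn": 0}
    - {"fingers": -1, "xyz": [0.05, -0.5, 0], "turn": 0}

```text
time: 4.55
ee_pos: [0.4992, 0.0975, 0.1021]
tool_rot: [0.671, 0.742, 0.001, 0.0]
ft_force: [-0.2, 3.3, 5.1]
opening: 0.0001
```

Request:
play_rows:
  moves:
    - {"fingers": -1, "xyz": [0.05, -0.5, 0], "turn": 0}

```text
time: 4.63
ee_pos: [0.4996, 0.0925, 0.1021]
tool_rot: [0.671, 0.742, 0.001, 0.0]
ft_force: [-0.6, 4.7, 6.6]
opening: -0.0
```

Request:
play_rows:
  moves:
    - {"fingers": -1, "xyz": [0.05, -0.5, 0], "turn": 0}

```text
time: 4.72
ee_pos: [0.5001, 0.0875, 0.102]
tool_rot: [0.671, 0.742, 0.001, 0.0]
ft_force: [-0.7, 4.6, 5.6]
opening: 0.0004
```

Request:
play_rows:
  moves:
    - {"fingers": -1, "xyz": [0.05, -0.5, 0], "turn": 0}

```text
time: 4.8
ee_pos: [0.5006, 0.0825, 0.102]
tool_rot: [0.671, 0.742, 0.001, 0.0]
ft_force: [-0.3, 4.2, 5.2]
opening: 0.0001
```

Steady contact at 4–6 N, with z at 0.1020. Continuing in single 4 mm rows.

Request:
play_rows:
  moves:
    - {"fingers": -1, "xyz": [0.03, -0.4, 0], "turn": 0}

```text
time: 4.88
ee_pos: [0.5008, 0.0783, 0.1019]
tool_rot: [0.671, 0.742, 0.001, 0.0]
ft_force: [0.1, 3.1, 4.4]
opening: -0.0
```

Request:
play_rows:
  moves:
    - {"fingers": -1, "xyz": [0.03, -0.4, 0], "turn": 0}

```text
time: 4.97
ee_pos: [0.501, 0.0742, 0.1017]
tool_rot: [0.671, 0.742, 0.001, 0.0]
ft_force: [-0.3, 3.7, 5.3]
opening: 0.0001
```

Request:
play_rows:
  moves:
    - {"fingers": -1, "xyz": [0.03, -0.4, 0], "turn": 0}

```text
time: 5.05
ee_pos: [0.5012, 0.0703, 0.1017]
tool_rot: [0.67, 0.742, 0.001, 0.0]
ft_force: [-0.2, 4.3, 5.2]
opening: -0.0002
```

Request:
play_rows:
  moves:
    - {"fingers": -1, "xyz": [0.03, -0.4, 0], "turn": 0}

```text
time: 5.13
ee_pos: [0.5014, 0.0663, 0.1017]
tool_rot: [0.67, 0.742, 0.001, -0.0]
ft_force: [-0.4, 3.3, 4.8]
opening: 0.0
```

Request:
play_rows:
  moves:
    - {"fingers": -1, "xyz": [0.03, -0.4, 0], "turn": 0}

```text
time: 5.22
ee_pos: [0.5015, 0.0619, 0.1014]
tool_rot: [0.67, 0.742, -0.0, 0.0]
ft_force: [0.5, 0.2, -0.1]
opening: -0.0003
```

At y = 0.062 the force drops to zero, so the fingertip is off the rail and inside the notch. The notch centre should be about 8–10 mm farther on. I'll move in and feel downward.

Request:
play_rows:
  moves:
    - {"fingers": -1, "xyz": [0.03, -0.4, 0], "turn": 0}
    - {"fingers": -1, "xyz": [0, 0, 0], "turn": 0}

```text
time: 5.38
ee_pos: [0.5007, 0.057, 0.1003]
tool_rot: [0.67, 0.742, -0.001, -0.0]
ft_force: [0.5, -0.4, 0.3]
opening: 0.0
```

Request:
play_rows:
  moves:
    - {"fingers": -1, "xyz": [0.03, -0.4, 0], "turn": 0}
    - {"fingers": -1, "xyz": [0, 0, 0], "turn": 0}

```text
time: 5.55
ee_pos: [0.5013, 0.0536, 0.1006]
tool_rot: [0.67, 0.742, -0.001, -0.0]
ft_force: [-0.5, 0.1, 0.4]
opening: 0.0
```

Request:
play_rows:
  moves:
    - {"fingers": -1, "xyz": [0, 0, -0.15], "turn": 0}
    - {"fingers": -1, "xyz": [0, 0, -0.15], "turn": 0}
    - {"fingers": -1, "xyz": [0, 0, 0], "turn": 0}

```text
time: 5.8
ee_pos: [0.5015, 0.0545, 0.0977]
tool_rot: [0.67, 0.742, -0.0, -0.0]
ft_force: [-0.4, 0.5, -0.0]
opening: 0.0001
```

Run:
```python
from h import *
for n in ['wrist','side']: cam(n,n+'2')
im=np.load('pics/side2.npz')['img'][110:290,210:400][:,:,::-1]
cv2.imwrite('pics/side2z.png',cv2.resize(np.clip(im.astype(int)*2,0,255).astype('uint8'),None,fx=3.3,fy=3.3,interpolation=cv2.INTER_CUBIC))
```

```text
(no output)
```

View pics/side2z.png

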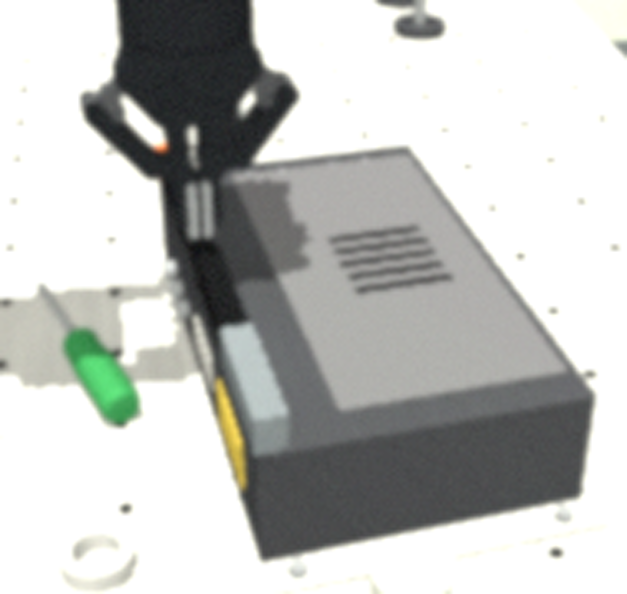

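The fingers stand in the notch at about (200,240) in this zoom, free of contact at 4 mm below the rail top. Now I'll press the tab slowly.

Request:
play_rows:
  moves:
    - {"fingers": -1, "xyz": [0, 0, -0.1], "turn": 0}
    - {"fingers": -1, "xyz": [0, 0, -0.1], "turn": 0}
    - {"fingers": -1, "xyz": [0, 0, -0.1], "turn": 0}
    - {"fingers": -1, "xyz": [0, 0, -0.1], "turn": 0}
    - {"fingers": -1, "xyz": [0, 0, -0.1], "turn": 0}

```text
time: 6.32
ee_pos: [0.502, 0.0545, 0.0936]
tool_rot: [0.67, 0.742, -0.0, -0.0]
ft_force: [-1.6, 0.0, 4.2]
opening: -0.0002
```

Request:
play_rows:
  moves:
    - {"fingers": -1, "xyz": [0, 0, -0.1], "turn": 0}
    - {"fingers": -1, "xyz": [0, 0, -0.1], "turn": 0}
    - {"fingers": -1, "xyz": [0, 0, -0.1], "turn": 0}
    - {"fingers": -1, "xyz": [0, 0, -0.1], "turn": 0}

```text
time: 6.65
ee_pos: [0.502, 0.0545, 0.0899]
tool_rot: [0.67, 0.742, -0.0, -0.0]
ft_force: [-2.2, 0.3, 5.7]
opening: -0.0001
```

Request:
play_rows:
  moves:
    - {"fingers": -1, "xyz": [0, 0, -0.1], "turn": 0}
    - {"fingers": -1, "xyz": [0, 0, -0.1], "turn": 0}
    - {"fingers": -1, "xyz": [0, 0, 0], "turn": 0}

```text
time: 6.9
ee_pos: [0.5019, 0.0545, 0.0876]
tool_rot: [0.67, 0.742, -0.0, -0.0]
ft_force: [-1.5, -0.1, 2.9]
opening: -0.0004
```

Request:
play_rows:
  moves:
    - {"fingers": -1, "xyz": [0, 0, -0.1], "turn": 0}
    - {"fingers": -1, "xyz": [0, 0, -0.1], "turn": 0}
    - {"fingers": -1, "xyz": [0, 0, -0.05], "turn": 0}
    - {"fingers": -1, "xyz": [0, 0, 0], "turn": 0}
    - {"fingers": -1, "xyz": [0, 0, 0], "turn": 0}

```text
time: 7.32
ee_pos: [0.502, 0.0545, 0.086]
tool_rot: [0.67, 0.742, -0.0, -0.0]
ft_force: [-3.6, 0.8, 8.5]
opening: 0.0001
```

Run:
```python
from h import *
cam('side','side3')
im=np.load('pics/side3.npz')['img'][110:290,210:400][:,:,::-1]
cv2.imwrite('pics/side3z.png',cv2.resize(np.clip(im.astype(int)*2,0,255).astype('uint8'),None,fx=3.3,fy=3.3,interpolation=cv2.INTER_CUBIC))
```

```text
(no output)
```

View pics/side3z.png

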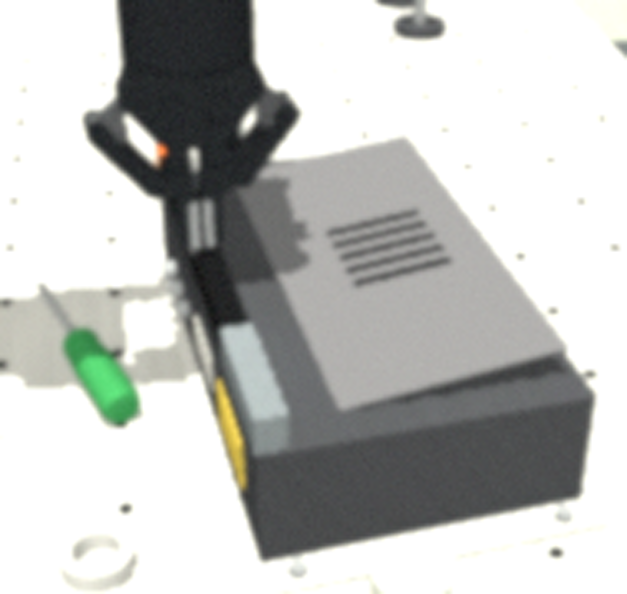

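The cover's far edge has risen, with a dark gap at about (560,360). The tip stopped at z = 0.0860 with 8.5 N steady, so the tab is at its bottom stop. Now I'll draw the finger straight up and away.

Request:
play_rows:
  moves:
    - {"fingers": -1, "xyz": [0, 0, 0], "turn": 0}
    - {"fingers": -1, "xyz": [0, 0, 0.5], "turn": 0}
    - {"fingers": -1, "xyz": [0, 0, 1], "turn": 0}
    - {"fingers": -1, "xyz": [0, 0, 2], "turn": 0}
    - {"fingers": -1, "xyz": [0, 0, 2.5], "turn": 0}
    - {"fingers": -1, "xyz": [0, 0, 2.5], "turn": 0}
    - {"fingers": -1, "xyz": [0, 0, 2], "turn": 0}
    - {"fingers": -1, "xyz": [0, 0, 0], "turn": 0}
    - {"fingers": -1, "xyz": [0, 0, 0], "turn": 0}
    - {"fingers": -1, "xyz": [0, 0, 0], "turn": 0}

```text
time: 8.2
ee_pos: [0.5014, 0.0544, 0.1891]
tool_rot: [0.67, 0.742, -0.0, -0.0]
ft_force: [0.1, 0.5, 0.6]
opening: 0.0001
```

Run:
```python
from h import *
cam('side','side4'); s=np.load('pics/side4.npz'); s0=np.load('pics/side0.npz')
im=s['img'][110:330,200:400][:,:,::-1]
cv2.imwrite('pics/side4z.png',cv2.resize(np.clip(im.astype(int)*2,0,255).astype('uint8'),None,fx=2.7,fy=2.7,interpolation=cv2.INTER_CUBIC))
for nm,lo,hi in [('green',(50,120,30),(80,255,255)),('jar',(8,150,50),(16,255,255))]:
    for q in (s0,s):
        m=cv2.inRange(cv2.cvtColor(q['img'],cv2.COLOR_RGB2HSV),lo,hi); m[:180]=0
        p=np.argwhere(m); print(nm,len(p),p.mean(0))
d=np.abs(s['img'].astype(int)-s0['img']).max(2); d=cv2.GaussianBlur(d.astype('float32'),(5,5),0)
print('collar diff',d[268:292,226:254].max(),'lens',d[138:165,274:290].max())
print(r.observe()['ee_pos'],r.observe()['ft_force'])
```

```text
green 276 [223.98550725 240.49637681]
green 279 [223.77060932 240.43010753]
jar 254 [303.49606299 333.30314961]
jar 251 [303.61752988 333.39840637]
collar diff 5.0976562 lens 29.234375
[0.50084503 0.05445085 0.18835131] [-0.01123979  0.62825765 -0.24861186]
```

View pics/side4z.png

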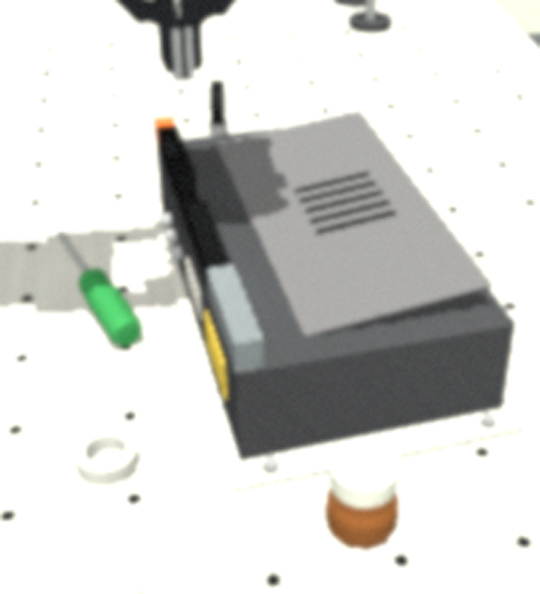

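The cover stays open and the finger is clear. I'll do a quick check of the cover angle from its far-right corner at about (487,289), then hand in.

Run:
```python
from h import *
s=np.load('pics/side4.npz')
for z in (.083,.09,.095,.098,.101): print(z,ray(s,487.5/2.7-.5+200,289.5/2.7-.5+110,z).round(4),'top-view corner (.6845,-.1005)')
r.close_job()
```

```text
0.083 [ 0.6886 -0.0852  0.083 ] top-view corner (.6845,-.1005)
0.09 [ 0.6846 -0.0944  0.09  ] top-view corner (.6845,-.1005)
0.095 [ 0.6817 -0.101   0.095 ] top-view corner (.6845,-.1005)
0.098 [ 0.68  -0.105  0.098] top-view corner (.6845,-.1005)
0.101 [ 0.6782 -0.1089  0.101 ] top-view corner (.6845,-.1005)
the job is handed in; nothing more can be done
```

The release tab is pressed down, the cover is open, and I've handed the job in at about 8 s of the 72 s limit. I don't have the verdict.

**What I did**
- I touched the shut fingertip down on the rail about 18 mm right of the orange block.
- I then swept right in contact, at about 4–6 N.
- The force fell to zero at y = 0.062, which located the notch.
- I centred at about y = 0.0545 and pressed the tab from z = 0.094 down to its stop at z = 0.086, about 8 mm of travel. At the stop the force held at 8.5 N.
- I lifted the finger straight up to z = 0.19.

**Last checks**
- **Cover:** it stayed up after the finger left. Its far corner is at roughly z = 0.090–0.095, a 7–12 mm rise or about 0.06–0.1 rad by this coarse ray check. That range reaches below the required 0.09 rad and below the 0.12 rad full opening. The tab reaching its stop is the stronger evidence that the cover is fully open.
- **Loose items:** the screwdriver and jar moved less than 0.3 pixel in the side view, and the collar area is unchanged. The lens area showed some pixel difference, perhaps from the cover or shadow beside it. By eye the lens stands where it was.
- **Robot contact:** the wrist force is below 0.7 N, consistent with touching nothing.

One measurement disagreed with the description. The black rail measured about 214 mm, which leaves rail_start uncertain by about 6 mm either way, so I chose contact positions that satisfy both readings.

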